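# File the door sample in its snuggest slot

## Task

Lift the door sample out of the blue bay and, starting with the narrowest slot of the graded wooden stand and feeling lightly without forcing it, offer its foot to the middle of one slot after the other until the first one takes it. Push it fully home there, upright and centred along the slot, let go, and leave the other samples in their bays and everything else undisturbed.

Things in the scene. Friction and masses are not known exactly. Their poses are not given: they have to be found in the camera images.
- stand: pale-wood graded stand on springy rubber feet (held in place, gives 1 mm straight down per 4 N), 100 x 190 x 42 mm high; origin at the centre of its underside. Five slots run along its x, open at the ends and top, square-edged, 32 mm deep (dark floor 10 mm above the table), side by side along its y, 36 mm between centres. Widths grow from its -y to its +y end in 5 mm steps, 7 to 27 mm
- slot0 (a point): centre of the mouth of slot 0 (the narrowest, at the stand's -y end), at the level of the stand's top, 42 mm above the table; axes as the stand's; it is too narrow for every sample
- slot1 (a point): centre of the mouth of slot 1 (counted from the narrowest, 0), at the level of the stand's top, 42 mm above the table; axes as the stand's. The slot that fits a sample is 1 to 2 mm wider than it, the next narrower over 3 mm too narrow
- slot2 (a point): centre of the mouth of slot 2 (counted from the narrowest, 0), at the level of the stand's top, 42 mm above the table; axes as the stand's. The slot that fits a sample is 1 to 2 mm wider than it, the next narrower over 3 mm too narrow
- slot3 (a point): centre of the mouth of slot 3 (counted from the narrowest, 0), at the level of the stand's top, 42 mm above the table; axes as the stand's. The slot that fits a sample is 1 to 2 mm wider than it, the next narrower over 3 mm too narrow
- slot4 (a point): centre of the mouth of slot 4 (the widest, at the stand's +y end), at the level of the stand's top, 42 mm above the table; axes as the stand's. The slot that fits a sample is 1 to 2 mm wider than it, the next narrower over 3 mm too narrow
- dock: fixed low grey dock, 110 x 214 mm, with three upright bays side by side along its y, 70 mm apart; origin at the centre of its underside. Bays run along its x, 25 mm wide and 18 mm deep between 18 mm thick cheeks (tops 26 mm above the table); bay floors are 8 mm above the table. One bay has blue cheeks, two have white
- bay_blue (a point): centre of the floor of the bay with blue cheeks (the dock's +y end): the panel standing here is the one to file
- bay_white1 (a point): centre of the floor of the white bay at the dock's -y end
- bay_white2 (a point): centre of the floor of the middle bay, white
- panel_sage: sage-coloured door sample: upright board 80 mm wide (its x), 80 mm high, brass bar pull on top, 90 to 170 g. Its thickness (y) is 10, 15 or 20 mm, each colour another; which is not told. Foot bevelled: the lowest 6 mm narrow by 1 mm on each side. Origin at the centre of the underside. Starts upright in one of the bays, its x along the dock's x
- panel_sage_grip (a point): centre of the sage sample's bar pull, 110 mm above its underside: a bar 12 mm thick (y), 60 mm long (x), 16 mm high on two legs, with 22 mm free between it and the board's top
- panel_clay: clay-coloured door sample: upright board 80 mm wide (its x), 80 mm high, brass bar pull on top, 90 to 170 g. Its thickness (y) is 10, 15 or 20 mm, each colour another; which is not told. Foot bevelled: the lowest 6 mm narrow by 1 mm on each side. Origin at the centre of the underside. Starts upright in one of the bays, its x along the dock's x
- panel_clay_grip (a point): centre of the clay sample's bar pull, 110 mm above its underside: a bar 12 mm thick (y), 60 mm long (x), 16 mm high on two legs, with 22 mm free between it and the board's top
- panel_slate: slate-coloured door sample: upright board 80 mm wide (its x), 80 mm high, brass bar pull on top, 90 to 170 g. Its thickness (y) is 10, 15 or 20 mm, each colour another; which is not told. Foot bevelled: the lowest 6 mm narrow by 1 mm on each side. Origin at the centre of the underside. Starts upright in one of the bays, its x along the dock's x
- panel_slate_grip (a point): centre of the slate sample's bar pull, 110 mm above its underside: a bar 12 mm thick (y), 60 mm long (x), 16 mm high on two legs, with 22 mm free between it and the board's top
- mirror: round brass vanity mirror, disc 144 mm across on a 260 mm high foot; stands at the left side; bystander; origin at the centre of its underside
- bust: black horse-head ornament on a 90 x 70 x 35 mm marble plinth, 170 mm high, at the far left; bystander; origin at the centre of its underside
- perfume: amber glass jar with brass cap, 48 mm across, 90 mm high, far right; bystander; origin at the centre of its underside
- cream_jar: blue jar with white cap, 64 mm across, 50 mm high, on the far side; bystander; origin at the centre of its underside
- screwdriver: screwdriver lying at the left, pointing away from the robot; bystander
- spare_knob: loose brass cabinet knob, 32 mm across, 28 mm high, on the far side; bystander; origin at the centre of its underside
- case: blue padded hard case, 130 x 200 x 60 mm, at the right side; bystander; origin at the centre of its underside

How it is judged:
By the outcome, as a careful person would: the job done as asked, in the order asked, and still so for the second after the job is handed in, with the robot touching nothing.
It also fails if it takes over 72 s, if anything falls off the work surface, if the arm or the gripper's body presses on something with over 40 N, if the wrist force passes 120 N, or if a joint passes its speed limit or range.

## Robot

A 6-joint arm with a two-finger parallel gripper is mounted at the origin on the work surface. World frame = base frame: x ahead of the robot, y to its left, z up, the work surface at z = 0. Lengths are in m, angles in rad, forces in N, time in s.
With the tool pointing down it reaches from about 0.375 to 0.975 m from the base axis. Payload 3.8 kg.
Tool frame: the origin (TCP) lies at the very end of the fingers, on their centre line; the grasp point (between the pads) lies 19 mm behind it; z points along the fingers, y is the direction in which the jaws open and shut (so a half turn about z gives the same grasp; the last joint's range is limited). The gripper opens to 85 mm and grips with 20 to 120 N. Pads are 22 mm wide; open, the fingers measure 114 mm over their backs; the gripper's body (76 mm by 85 mm) begins 54 mm behind the grasp point. The pads swing forward as they close: fully open they stand 13 mm farther back than shut.
Start: joints at [1.219, 0.264, 1.604, -0, 1.274, -0.037], TCP at [0.209, 0.642, 0.231] pointing down, gripper open.
Joint ranges: [-2.63, 2.63], [-0.94, 2.18], [0.31, 2.57], [-1.31, 4.45], [0, 2.66], [-2.55, 2.55]. Speed limits (rad/s): [2.57, 2.57, 3.14, 3.14, 3.14, 3.14].

## Interface

Orientations are given as a rotation vector (axis times angle).
In Python, from workcell import status, read_camera, camera_info, order gives the robot as it stands.
- The arm moves only by the tool move_arm, never from a script. Its argument "deltas" is a list of rows, each a list of 3 entries, a list of its own where there are three numbers: the turn, a rotation vector about the world's x, y, z as a fraction of full scale, then the shift along the world's x, y, z as a fraction of full scale, then the closure, from -1 (fully open) to 1 (shut), so that 0 is half open. A call has 1 to 20 rows; each row is the pose to reach, as a shift and turn from the pose commanded when the call began; what a row does not reach only later rows make up. Full scale, the value 1, is 0.1 m for a shift and pi/2 rad for a turn. A row lasts 1/8 s, in which the tool goes at most 62.5 mm and 10.7 degrees, less where a joint would pass 70% of its speed; a pose out of reach is approached as far as the arm can. A call with a number of a shift or a turn outside -1 to 1 is refused whole. A call with a gripper value outside its range is refused whole. The fingers move at their own pace and stop on an object; "grip_force" is the grip in N (left out, the last holds). Time passes only in rows, so rows that repeat a pose let the fingers close. It gives the time, the measured TCP pose, the force and the opening at its end, in the units of the state.
- status.read_state(): the state, without advancing time (a new reading comes with each control period).
- read_camera(name): name is "scene" or "top" or "wrist"; returns (picture, depth): 480x640x3 uint8, red, green, blue; 480x640 float32, m along the optical axis (not along the pixel's ray), 0 where there is no reading.
- camera_info(name): a dict with "K" (3x3 intrinsics, pixels), "R" (3x3) and "t" (3): a world point X has camera coordinates R X + t. Camera axes: x right, y down, z forward; pixel columns grow to the right and rows downward; lengths in m; the calibration is good to about 2 mm. A picture is of the moment at which its call begins: read the wrist's pose just before it. camera_info takes no time and is no camera call; for the wrist camera it gives the pose at the moment of the call.
- order.finish_job(): hands the job in, once; it reports no verdict.
The state is a dict: "time": time; "q": joint angles; "joint_vel": joint speeds; "joint_torque": joint torques, N m; "tool_pos": TCP position; "tcp_rot": TCP orientation; "wrist_force": force on the tool from outside, world axes, zero at the start; "torque": the same for the moment, N m; "width": opening from 0.0 (shut) to 1.0 (fully open).
Only numpy, scipy, OpenCV 4.12 (cv2) and the standard library are available. Lean on these libraries where they do the work, as an engineer would, in place of code of your own. Each camera call takes 0.05 s, during which the arm holds its last target. There are 200 camera calls.

## Working session

There is one attempt and no reset: what is moved stays moved. The work goes in short steps, Python scripts to look and compute and a tool call to move; the robot and the scene stay as the last step left them, time stands still between calls to the robot, and variables do not carry over. Pictures are saved under pics/ and viewed, about 8 in all and at most 12, crops included, and the job is handed in when it is done.

Besides the shell and the picture viewer there is one more tool, called after "Call:" by a JSON object that holds its "name" and its "arguments", one argument or row to a line. move_arm: Moves the arm, as the interface text tells. Its arguments: {"type":"object","properties":{"deltas":{"type":"array","items":{"type":"array"}},"grip_force":{"type":"number"}},"required":["deltas"]}

```bash
mkdir -p pics; ls; python3 - <<'E'
from workcell import status, read_camera, camera_info
import cv2,numpy as np
print(status.read_state())
for n in("scene","top"):
    p,d=read_camera(n); cv2.imwrite(f"pics/{n}0.png",p[:,:,::-1]); np.savez(f"{n}0.npz",p=p,d=d)
    i=camera_info(n); print(n,i["K"],i["R"],i["t"])
E
```

```text
pics
{'time': 0.0, 'q': array([ 1.21908057e+00,  2.64774239e-01,  1.60539559e+00, -3.59937624e-06,
        1.27367508e+00, -3.69196153e-02]), 'joint_vel': array([0.00137956, 0.00194508, 0.00030062, 0.00040676, 0.0029153 ,
       0.0010936 ]), 'joint_torque': array([-1.34483958e-03, -5.15134227e+01, -3.67304063e+01, -4.80882609e-04,
        1.34399461e-02, -1.23290572e-06]), 'tool_pos': array([0.20875776, 0.6411357 , 0.22993615]), 'tcp_rot': array([-0.49237184, -3.10232995,  0.00347181]), 'wrist_force': array([ 0.05286796,  0.17828883, -1.14324876]), 'torque': array([ 0.02475567, -0.01349574, -0.01857083]), 'width': 1.0005824035890305}
scene [[476.1119499    0.         322.23676723]
 [  0.         476.1119499  243.23822553]
 [  0.           0.           1.        ]] [[-0.48653863  0.87365825  0.00119716]
 [ 0.72542928  0.40475305 -0.55671117]
 [-0.48685986 -0.26999304 -0.83070526]] [ 0.25925747 -0.37538352  1.67460796]
top [[609.92921312   0.         321.53760208]
 [  0.         609.92921312 232.82507666]
 [  0.           0.           1.        ]] [[ 0.11576943 -0.99327191  0.00288994]
 [-0.97220447 -0.1139091  -0.20455606]
 [ 0.20350898  0.02087173 -0.97885058]] [-0.03358106  0.59176312  1.69690089]
```

View pics/top0.png

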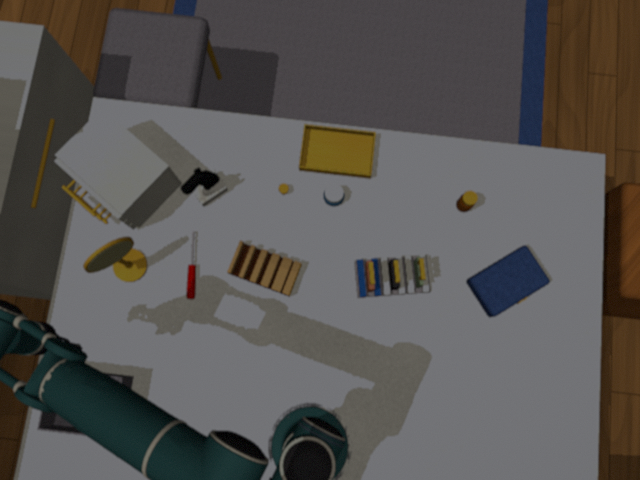

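View pics/scene0.png

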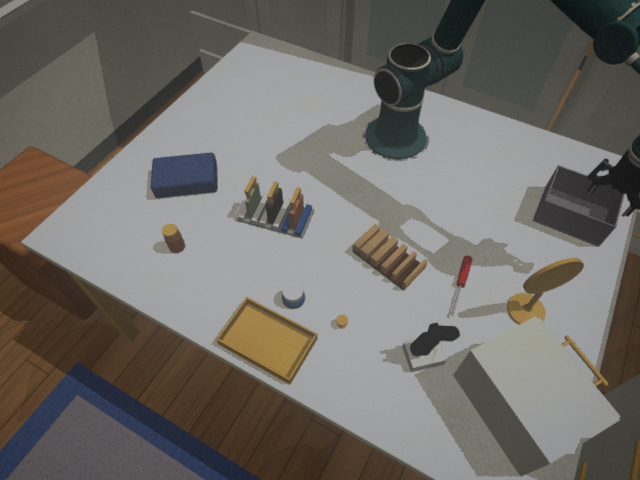

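Clay is in the blue bay (top 370,277); the stand is at top (265,270), its wide slots to the left. Now measure from the depth points.

```bash
cat > h.py <<'E'
import numpy as np,cv2
def pts(d,i):
    v,u=np.mgrid[0:480,0:640]; K=i["K"]
    c=np.stack([(u-K[0,2])/K[0,0]*d,(v-K[1,2])/K[1,1]*d,d],-1)
    return (c-i["t"])@np.array(i["R"])
E
python3 - <<'E'
from h import *
from workcell import camera_info
z=np.load("top0.npz"); p,d=z["p"],z["d"]; P=pts(d,camera_info("top"))
def rect(x0,x1,y0,y1,zlo,zhi,n):
    S=P[y0:y1,x0:x1].reshape(-1,3); m=(S[:,2]>zlo)&(S[:,2]<zhi); q=S[m]
    r=cv2.minAreaRect((q[:,:2]*1000).astype(np.float32)); print(n,m.sum(),r,np.median(q[:,2]),q[:,2].max()); return q
print("table",np.median(P[310:330,100:180,2]))
rect(220,310,230,305,.03,.055,"stand top"); rect(220,310,230,305,.005,.055,"stand all")
rect(345,445,245,305,.018,.035,"dock cheeks");rect(345,445,245,305,.005,.035,"dock")
for a,b,n in((355,382,"clay"),(385,405,"slate"),(410,432,"sage")): rect(a,b,245,305,.105,.135,n)
c=cv2.resize(p[225:310,220:445],None,fx=3.5,fy=3.5,interpolation=cv2.INTER_CUBIC); cv2.imwrite("pics/crop0.png",np.clip(c.astype(float)*1.6,0,255)[:,:,::-1])
E
```

```text
table -0.00018847741669557723
stand top 1409 ((476.8447570800781, 189.2156982421875), (194.0831756591797, 100.67528533935547), 76.15079498291016) 0.0415970107360876 0.05410756491795034
stand all 2853 ((482.9333190917969, 192.4674835205078), (220.051025390625, 264.53814697265625), 6.71333122253418) 0.02841305275454639 0.05410756491795034
dock cheeks 1237 ((499.33599853515625, -181.90536499023438), (110.72270202636719, 204.53321838378906), 11.34635066986084) 0.02613218407037632 0.03498375078969758
dock 2247 ((504.8786315917969, -191.65740966796875), (174.90721130371094, 294.2139892578125), 6.659603118896484) 0.020605108276085776 0.03498375078969758
clay 105 ((483.68548583984375, -113.94092559814453), (59.81374740600586, 12.683487892150879), 11.62409782409668) 0.12598249293433822 0.13360871667043356
slate 106 ((497.926513671875, -182.58226013183594), (59.552024841308594, 12.994016647338867), 10.97867488861084) 0.12653919288051296 0.13429700972999947
sage 117 ((511.5777282714844, -251.13308715820312), (59.757991790771484, 12.942237854003906), 10.686992645263672) 0.12600946449949374 0.13455661053786047[ WARN:0@0.459] global loadsave.cpp:1063 imwrite_ Unsupported depth image for selected encoder is fallbacked to CV_8U.
```

View pics/crop0.png

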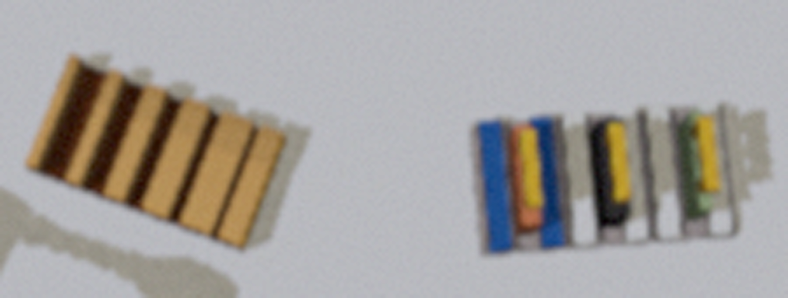

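Clay bar is at (484,-114) mm, top at z 126 mm as expected, dock x at about +11.2°. The stand is at (477,189) mm, its x at about -13.9°. Moving to hover over clay.

Call:
{"name": "move_arm", "arguments": {
  "deltas": [
    [[0, 0, 0.1], [0.17, -0.5, 0], -0.2],
    [[0, 0, 0.1], [0.34, -1, 0], -0.2]
  ],
  "grip_force": 50
}}

```text
time: 0.35
tool_pos: [0.2429, 0.5406, 0.2302]
tcp_rot: [-0.243, -3.132, 0.003]
wrist_force: [1.4, 0.5, -0.5]
width: 0.611
```

Call:
{"name": "move_arm", "arguments": {
  "deltas": [
    [[0, 0, 0.1], [0.17, -0.5, 0], -0.2],
    [[0, 0, 0.1], [0.34, -1, 0], -0.2]
  ]
}}

```text
time: 0.6
tool_pos: [0.2771, 0.4399, 0.2307]
tcp_rot: [0.002, -3.141, 0.001]
wrist_force: [0.7, 0.1, -0.3]
width: 0.599
```

Call:
{"name": "move_arm", "arguments": {
  "deltas": [
    [[0, 0, 0.1], [0.17, -0.5, 0], -0.2],
    [[0, 0, 0.1], [0.34, -1, 0], -0.2]
  ]
}}

```text
time: 0.85
tool_pos: [0.311, 0.34, 0.2309]
tcp_rot: [0.248, -3.132, 0.001]
wrist_force: [1.0, -0.2, -0.4]
width: 0.604
```

Call:
{"name": "move_arm", "arguments": {
  "deltas": [
    [[0, 0, 0.0], [0.17, -0.5, 0], -0.2],
    [[0, 0, 0.0], [0.34, -1, 0], -0.2]
  ]
}}

```text
time: 1.1
tool_pos: [0.345, 0.2401, 0.231]
tcp_rot: [0.246, -3.132, 0.0]
wrist_force: [1.2, 0.2, -0.2]
width: 0.602
```

Call:
{"name": "move_arm", "arguments": {
  "deltas": [
    [[0, 0, 0.0], [0.17, -0.5, 0], -0.2],
    [[0, 0, 0.0], [0.34, -1, 0], -0.2],
    [[0, 0, 0.0], [0.34, -1, 0], -0.2],
    [[0, 0, 0.0], [0.34, -1, 0], -0.2]
  ]
}}

```text
time: 1.6
tool_pos: [0.3787, 0.1419, 0.231]
tcp_rot: [0.243, -3.132, -0.001]
wrist_force: [-0.5, -0.8, -0.4]
width: 0.606
```

Call:
{"name": "move_arm", "arguments": {
  "deltas": [
    [[0, 0, 0.02], [0.17, -0.5, 0], -0.2],
    [[0, 0, 0.02], [0.35, -1, 0], -0.2]
  ]
}}

```text
time: 1.85
tool_pos: [0.4141, 0.043, 0.2313]
tcp_rot: [-0.304, 3.126, 0.001]
wrist_force: [0.6, -0.0, -0.9]
width: 0.605
```

Call:
{"name": "move_arm", "arguments": {
  "deltas": [
    [[0, 0, 0.0], [0.17, -0.5, 0], -0.2],
    [[0, 0, 0.0], [0.35, -1, 0], -0.2],
    [[0, 0, 0.0], [0.35, -1, 0], -0.2],
    [[0, 0, 0.0], [0.35, -1, 0], -0.2]
  ]
}}

```text
time: 2.35
tool_pos: [0.4488, -0.0566, 0.2308]
tcp_rot: [0.297, -3.126, -0.002]
wrist_force: [0.7, -0.3, -1.0]
width: 0.6
```

```bash
python3 - <<'E'
from h import *
from workcell import camera_info,read_camera,status
i=camera_info("wrist"); s=status.read_state(); p,d=read_camera("wrist")
print(s["tool_pos"],s["tcp_rot"],i["R"],i["t"]); np.savez("w1.npz",p=p,d=d,**i)
cv2.imwrite("pics/w1.png",p[:,:,::-1])
P=pts(d,i); h=cv2.cvtColor(p,cv2.COLOR_RGB2HSV)
m=(abs(P[...,2]-.126)<.006)&(d>0)&(h[...,1]>100); n,l,st,c=cv2.connectedComponentsWithStats(m.astype(np.uint8))
for k in range(1,n):
    if st[k,4]>150:
        q=P[l==k]; print(c[k],st[k,4],cv2.minAreaRect((q[:,:2]*1000).astype(np.float32)),np.median(q,0))
E
```

```text
[ 0.44879491 -0.05657773  0.23082086] [ 2.96592876e-01 -3.12642557e+00 -1.89422586e-03] [[-1.87007350e-01  9.82358326e-01  6.07890740e-04]
 [ 9.37868793e-01  1.78353884e-01  2.97644113e-01]
 [ 2.92284753e-01  5.62317588e-02 -9.54676706e-01]] [ 0.1385834  -0.44914272  0.25142437]
[102.47152386 271.44433043] 1949 ((496.9231872558594, -181.73789978027344), (59.75001525878906, 13.267158508300781), 11.530774116516113) [ 0.49250002 -0.18128705  0.12598314]
[213.50926479 268.93903168] 1673 ((483.0455322265625, -113.43301391601562), (59.21207809448242, 12.338480949401855), 10.80241584777832) [ 0.47784976 -0.11356888  0.12599759]
[  4.80279232 296.69808028] 573 ((517.4075317382812, -243.17214965820312), (45.77079391479492, 6.612202167510986), 3.5416722297668457) [ 0.52492606 -0.24296019  0.12420024]
```

View pics/w1.png

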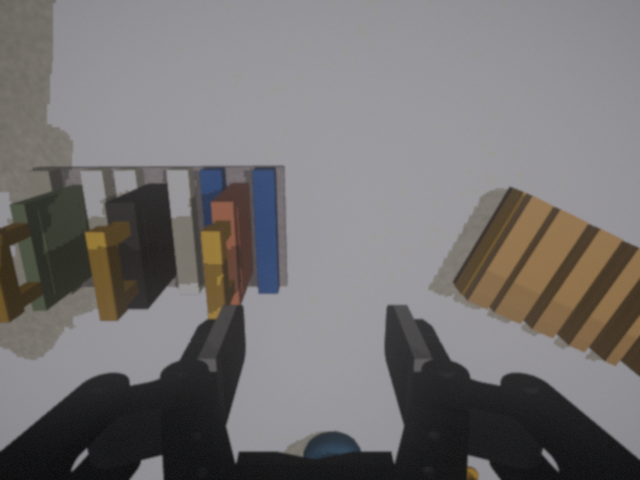

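Both cameras agree on clay's bar: (483.3,-113.6), yaw about 11° (wrist view, bar at about 215,270). Going down and gripping.

Call:
{"name": "move_arm", "arguments": {
  "deltas": [
    [[0, 0, 0], [0.345, -0.57, 0], -0.2],
    [[0, 0, 0], [0.345, -0.57, 0], -0.2],
    [[0, 0, 0], [0.345, -0.57, -0.3], -0.2],
    [[0, 0, 0], [0.345, -0.57, -0.6], -0.2]
  ]
}}

```text
time: 2.9
tool_pos: [0.4836, -0.1132, 0.171]
tcp_rot: [-0.298, 3.127, 0.001]
wrist_force: [0.9, 1.6, -0.4]
width: 0.6
```

Call:
{"name": "move_arm", "arguments": {
  "deltas": [
    [[0, 0, 0], [0, 0, -0.3], -0.2],
    [[0, 0, 0], [0, 0, -0.6], -0.2],
    [[0, 0, 0], [0, 0, -0.7], -0.2],
    [[0, 0, 0], [0, 0, -0.7], -0.2]
  ]
}}

```text
time: 3.4
tool_pos: [0.483, -0.1139, 0.101]
tcp_rot: [0.297, -3.126, -0.001]
wrist_force: [0.2, 0.1, -0.0]
width: 0.6
```

Call:
{"name": "move_arm", "arguments": {
  "deltas": [
    [[0, 0, 0], [0, 0, 0], 1],
    [[0, 0, 0], [0, 0, 0], 1],
    [[0, 0, 0], [0, 0, 0], 1],
    [[0, 0, 0], [0, 0, 0], 1],
    [[0, 0, 0], [0, 0, 0], 1],
    [[0, 0, 0], [0, 0, 0], 1]
  ]
}}

```text
time: 4.15
tool_pos: [0.4847, -0.1155, 0.1028]
tcp_rot: [-0.294, 3.125, -0.001]
wrist_force: [-0.2, 1.2, 6.9]
width: 0.13
```

Gripped, width 0.13 ≈ 11 mm. Lift 75 mm slowly.

Call:
{"name": "move_arm", "arguments": {
  "deltas": [
    [[0, 0, 0], [0, 0, 0.05], 1],
    [[0, 0, 0], [0, 0, 0.15], 1],
    [[0, 0, 0], [0, 0, 0.3], 1],
    [[0, 0, 0], [0, 0, 0.5], 1],
    [[0, 0, 0], [0, 0, 0.8], 1],
    [[0, 0, 0], [0, 0, 0.8], 1],
    [[0, 0, 0], [0, 0, 0.8], 1]
  ]
}}

```text
time: 5.03
tool_pos: [0.4832, -0.1151, 0.181]
tcp_rot: [0.295, -3.128, -0.0]
wrist_force: [-0.8, -0.1, -1.2]
width: 0.13
```

```bash
python3 - <<'E'
from h import *
from workcell import camera_info,read_camera,status
s=status.read_state(); print(s["tool_pos"],s["tcp_rot"],s["wrist_force"],s["width"])
i=camera_info("wrist"); p,d=read_camera("wrist"); np.savez("w2.npz",p=p,d=d,**i)
q,e=read_camera("scene"); np.savez("s2.npz",p=q,d=e)
cv2.imwrite("pics/w2.png",np.hstack([cv2.resize(p,None,fx=.6,fy=.6,interpolation=cv2.INTER_AREA),cv2.resize(q[130:298,180:428],(394,288))])[:,:,::-1])
E
```

```text
[ 0.48317252 -0.11508553  0.18099035] [ 2.94595008e-01 -3.12750331e+00 -1.49110118e-04] [-0.80945512 -0.12056689 -1.23400079] 0.1298170032457047
```

View pics/w2.png

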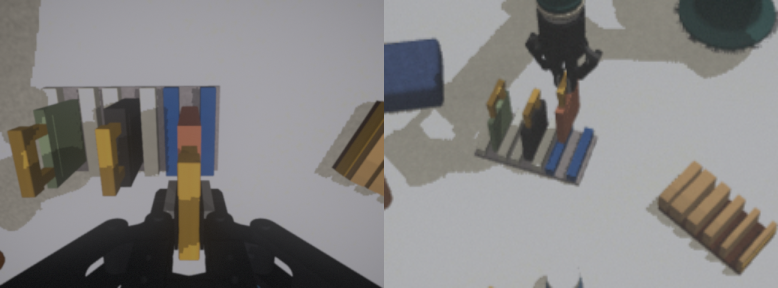

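```bash
python3 - <<'E'
from h import *
z=np.load("w2.npz"); p,d=z["p"],z["d"]; P=pts(d,z)
h=cv2.cvtColor(p,cv2.COLOR_RGB2HSV)
m=(h[...,1]>100)&(abs(P[...,2]-.206)<.012); m[:,:280]=0;m[:,350:]=0
q=P[m]; zt=np.percentile(q[:,2],80); print("bar top z",zt,len(q)); q=q[abs(q[:,2]-zt)<.004]
print(cv2.minAreaRect((q[:,:2]*1000).astype(np.float32)))
# board top (clay)
c=(h[...,0]<12)&(h[...,1]>90)&(P[...,2]>.1)&(P[...,2]<.19); c[:,:280]=0;c[:,350:]=0
q=P[c];
if len(q):
  print("clay",len(q),np.percentile(q[:,2],[5,25,50,75,95])); zt=np.percentile(q[:,2],75);q=q[abs(q[:,2]-zt)<.003]; print(cv2.minAreaRect((q[:,:2]*1000).astype(np.float32)))
# stand slot centres from top img, stand frame
from workcell import camera_info
z=np.load("top0.npz"); P=pts(z["d"],camera_info("top")); S=P[225:310,215:315].reshape(-1,3); q=S[(S[:,2]>.036)&(S[:,2]<.047)]
(cx,cy),_,_=cv2.minAreaRect((q[:,:2]*1000).astype(np.float32))
best=None
for a in np.radians(np.arange(-18,-9,.25)):
    l=(S[:,:2]*1000-[cx,cy])@np.array([[np.cos(a),-np.sin(a)],[np.sin(a),np.cos(a)]])
    t=(abs(l[:,0])<46)&(S[:,2]>.036)&(S[:,2]<.047); H=np.histogram(l[t,1],np.arange(-100,100,2))[0]
    v=(H**2).sum(); best=max(best or (0,),(v,a)); 
a=best[1]; l=(S[:,:2]*1000-[cx,cy])@np.array([[np.cos(a),-np.sin(a)],[np.sin(a),np.cos(a)]])
t=(abs(l[:,0])<46)&(S[:,2]>.036)&(S[:,2]<.047)
print(np.degrees(a),cx,cy); print(np.histogram(l[t,1],np.arange(-100,102,2))[0])
E
```

```text
bar top z 0.20479719146376316 6325
((482.8212890625, -114.3086929321289), (60.697288513183594, 12.485257148742676), 11.267030715942383)
clay 1411 [0.16529511 0.16599517 0.16639004 0.1668254  0.16739939]
((452.86419677734375, -119.98326110839844), (19.601558685302734, 14.086329460144043), 11.672518730163574)
-13.75 476.9791564941406 189.49151611328125
[ 0  2 11 18 17 20 15 16 20 18 21 18  8  0  0  4 14 20 15 12 14 16 18 17
 12 23 21 17 18  5  0  0  0  0  2 18 17 15 10 19 20 17 18 17 14 18  3  0
  0  0  0  0  0  0 14 17 21 18 13 13 22 13 18  1  0  0  0  0  0  0  0  0
  0 12 14 22 17 12 22  9  0  0  0  0  0  0  0  0  0  0  0  0  9 27 10 21
 20 11  1  0]
```

Clay hangs upright, its underside about 94.5 mm below the TCP. Slot 0 centre is about (460,120). Moving there while turning -25°.

Call:
{"name": "move_arm", "arguments": {
  "deltas": [
    [[0, 0, -0.015], [-0.01, 0.13, 0], 1],
    [[0, 0, -0.045], [-0.04, 0.38, 0], 1],
    [[0, 0, -0.092], [-0.076, 0.78, 0], 1]
  ]
}}

```text
time: 5.5
tool_pos: [0.475, -0.037, 0.1799]
tcp_rot: [0.061, -3.139, -0.0]
wrist_force: [0.6, -0.1, -1.2]
width: 0.134
```

Call:
{"name": "move_arm", "arguments": {
  "deltas": [
    [[0, 0, -0.045], [-0.038, 0.39, 0], 1],
    [[0, 0, -0.092], [-0.076, 0.78, 0], 1]
  ]
}}

```text
time: 5.75
tool_pos: [0.4672, 0.0419, 0.1799]
tcp_rot: [-0.163, -3.135, 0.0]
wrist_force: [0.1, -1.0, -0.1]
width: 0.133
```

Call:
{"name": "move_arm", "arguments": {
  "deltas": [
    [[0, 0, -0.045], [-0.038, 0.35, 0], 1],
    [[0, 0, -0.08], [-0.07, 0.65, 0], 1],
    [[0, 0, -0.092], [-0.076, 0.78, 0], 1],
    [[0, 0, -0.092], [-0.076, 0.78, 0], 1],
    [[0, 0, -0.092], [-0.076, 0.78, 0], 1],
    [[0, 0, -0.092], [-0.076, 0.78, 0], 1]
  ]
}}

```text
time: 6.5
tool_pos: [0.4606, 0.1181, 0.1809]
tcp_rot: [-0.386, -3.117, 0.001]
wrist_force: [0.2, -0.7, -0.9]
width: 0.127
```

```bash
cat > m.py <<'E'
from h import *
from workcell import camera_info,read_camera,status
import sys
def ang(r): # direction of the long side, deg
    (c,(w,hh),a)=r; a=a if w>hh else a+90; return c,(a+90)%180-90
def run(n):
    s=status.read_state(); print(s["time"],s["tool_pos"],s["tcp_rot"],s["wrist_force"])
    i=camera_info("wrist"); p,d=read_camera("wrist"); t,e=read_camera("top"); it=camera_info("top")
    np.savez(n+".npz",p=p,d=d,t=t,e=e,**{k:i[k] for k in"KRt"if k!="t"},tt=i["t"])
    cv2.imwrite(f"pics/{n}.png",np.hstack([cv2.resize(p,None,fx=.6,fy=.6,interpolation=cv2.INTER_AREA),cv2.resize(t[215:335,215:365],(360,288))])[:,:,::-1])
    zb=s["tool_pos"][2]+.0238
    for nm,im,dd,ii in(("wrist",p,d,i),("top",t,e,it)):
        P=pts(dd,ii); h=cv2.cvtColor(im,cv2.COLOR_RGB2HSV)
        m=(abs(P[...,2]-zb)<.004)&(h[...,1]>100)&(np.hypot(*(np.moveaxis(P[...,:2],-1,0)-s["tool_pos"][:2,None,None]))<.05)
        q=P[m]
        if len(q)>20:
            r=cv2.minAreaRect((q[:,:2]*1000).astype(np.float32)); print(nm,"bar",len(q),r[1],ang(r),np.median(q[:,2]))
        m=(abs(P[...,2]-.042)<.004)&(abs(P[...,0]-.477)<.09)&(abs(P[...,1]-.19)<.13)
        S=P[m]*1000; a=np.radians(-13.75)
        l=(S[:,:2]-[477,189.5])@np.array([[np.cos(a),-np.sin(a)],[np.sin(a),np.cos(a)]])
        # edges of the ribs along y, per x half -> slots
        for lo,hi in((-45,-25),(-25,0),(0,25),(25,45)):
            y=np.sort(l[(l[:,0]>lo)&(l[:,0]<hi),1]); 
            if len(y)<30: continue
            g=np.where(np.diff(y)>3.5)[0]; print(nm,(lo,hi),[(round(float(y[k]),1),round(float(y[k+1]),1)) for k in g],"ends",y[[0,-1]].round(1))
if __name__=="__main__": run(sys.argv[1])
E
python3 m.py a1
```

```text
6.5 [0.46057415 0.11810859 0.18093972] [-3.86078919e-01 -3.11718134e+00  6.42932027e-04] [ 0.15572299 -0.71924756 -0.89313746]
wrist bar 6032 (12.462316513061523, 60.444793701171875) ((459.9798889160156, 119.00146484375), -13.677261352539062) 0.20428264605514387
wrist (-45, -25) [(-74.2, -67.0), (-40.5, -29.0), (-6.6, 9.2), (27.0, 47.4), (60.6, 85.7)] ends [-93.7  97.3]
wrist (-25, 0) [(-83.0, -61.1), (-40.6, -29.1), (-6.9, 9.2), (26.8, 47.3), (60.1, 85.8)] ends [-93.7  96.6]
wrist (0, 25) [(-86.2, -58.9), (-40.6, -29.2), (-7.0, 9.1), (26.7, 47.2), (60.1, 85.8)] ends [-93.8  97.1]
wrist (25, 45) [(-86.8, -59.4), (-40.7, -29.2), (-7.0, 9.0), (26.7, 47.4), (60.2, 85.6)] ends [-93.8  96.6]
top (-45, -25) [(-75.1, -67.5), (-41.7, -29.6), (-7.6, 47.1), (58.6, 86.5)] ends [-94.5  96.1]
top (-25, 0) [(-75.7, -49.5), (-41.7, -30.3), (-7.4, 8.2), (12.2, 46.9), (58.2, 86.2)] ends [-95.9  95.4]
top (0, 25) [(-77.4, -12.7), (-12.2, 7.8), (9.1, 14.8), (16.3, 52.2), (52.2, 55.9), (55.9, 85.4)] ends [-93.6  95.7]
```

View pics/a1.png

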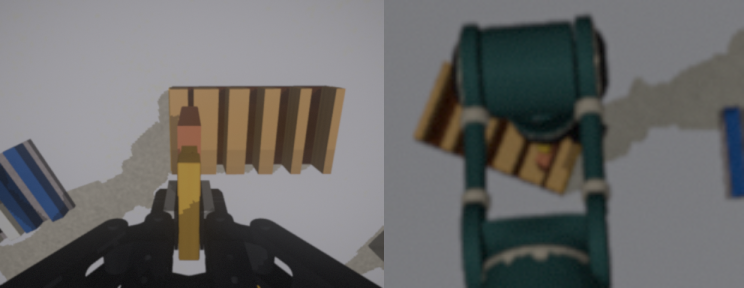

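```bash
python3 - <<'E'
from h import *
z=np.load("a1.npz"); P=pts(z["d"],dict(K=z["K"],R=z["R"],t=z["tt"]))
m=(abs(P[...,2]-.042)<.004)&(abs(P[...,0]-.477)<.09)&(abs(P[...,1]-.19)<.13)
S=P[m]*1000; a=np.radians(-13.75); l=(S[:,:2]-[477,189.5])@np.array([[np.cos(a),-np.sin(a)],[np.sin(a),np.cos(a)]])
for lo,hi in((-94,-75),(-28,-8),(10,26),(48,59),(87,97)):
    x=l[(l[:,1]>lo)&(l[:,1]<hi),0]; print(lo,x.min(),x.max(),len(x))
print("z top",np.median(S[:,2]))
E
```

```text
-94 -51.18739955955981 48.90911558258919 2168
-28 -51.03902690036456 49.44851324407461 4176
10 -50.925596529930246 49.09421774519714 3342
48 -50.768590722765545 49.511356451047675 2482
87 -50.643972852801106 49.442684680677765 1983
z top 42.00306929356236
```

Relative to the slot 0 mouth, the bar needs about (-0.6,+1.8) mm and -0.2°. Applying that and descending to just above the stand top.

Call:
{"name": "move_arm", "arguments": {
  "deltas": [
    [[0, 0, -0.002], [-0.006, 0.018, 0], 1],
    [[0, 0, -0.002], [-0.006, 0.018, -0.2], 1],
    [[0, 0, -0.002], [-0.006, 0.018, -0.35], 1],
    [[0, 0, -0.002], [-0.006, 0.018, -0.42], 1],
    [[0, 0, -0.002], [-0.006, 0.018, -0.42], 1],
    [[0, 0, -0.002], [-0.006, 0.018, -0.42], 1]
  ]
}}

```text
time: 7.35
tool_pos: [0.4606, 0.1207, 0.1398]
tcp_rot: [0.39, 3.117, 0.0]
wrist_force: [-0.1, 0.1, -1.2]
width: 0.127
```

Call:
{"name": "move_arm", "arguments": {
  "deltas": [
    [[0, 0, 0], [0, 0, -0.005], 1],
    [[0, 0, 0], [0, 0, -0.01], 1],
    [[0, 0, 0], [0, 0, -0.015], 1],
    [[0, 0, 0], [0, 0, -0.015], 1],
    [[0, 0, 0], [0, 0, -0.015], 1]
  ]
}}

```text
time: 7.98
tool_pos: [0.4601, 0.1206, 0.1378]
tcp_rot: [0.39, 3.117, 0.0]
wrist_force: [0.6, 0.3, -1.7]
width: 0.128
```

Call:
{"name": "move_arm", "arguments": {
  "deltas": [
    [[0, 0, 0], [0, 0, -0.005], 1],
    [[0, 0, 0], [0, 0, -0.01], 1],
    [[0, 0, 0], [0, 0, -0.01], 1],
    [[0, 0, 0], [0, 0, -0.01], 1]
  ]
}}

```text
time: 8.48
tool_pos: [0.4602, 0.1207, 0.1369]
tcp_rot: [0.39, 3.117, 0.0]
wrist_force: [-0.1, 0.2, -1.4]
width: 0.125
```

Call:
{"name": "move_arm", "arguments": {
  "deltas": [
    [[0, 0, 0], [0, 0, -0.005], 1],
    [[0, 0, 0], [0, 0, -0.01], 1],
    [[0, 0, 0], [0, 0, -0.01], 1],
    [[0, 0, 0], [0, 0, -0.01], 1]
  ]
}}

```text
time: 8.98
tool_pos: [0.4602, 0.1207, 0.136]
tcp_rot: [0.39, 3.117, 0.0]
wrist_force: [-0.9, 0.3, 2.4]
width: 0.126
```

Call:
{"name": "move_arm", "arguments": {
  "deltas": [
    [[0, 0, 0], [0, 0, -0.005], 1],
    [[0, 0, 0], [0, 0, -0.01], 1],
    [[0, 0, 0], [0, 0, -0.01], 1],
    [[0, 0, 0], [0, 0, -0.01], 1]
  ]
}}

```text
time: 9.48
tool_pos: [0.4603, 0.1207, 0.1353]
tcp_rot: [0.39, 3.117, 0.0]
wrist_force: [-1.9, 0.4, 5.2]
width: 0.131
```

Slot 0 refuses it: solid contact at TCP z ≈ 0.1366, about 6 N. Lift, move to slot 1.

Call:
{"name": "move_arm", "arguments": {
  "deltas": [
    [[0, 0, 0], [0, 0, 0.08], 1],
    [[0, 0, 0], [0, 0, 0.15], 1],
    [[0, 0, 0], [0.03, 0.12, 0.15], 1],
    [[0, 0, 0], [0.06, 0.24, 0.15], 1],
    [[0, 0, 0], [0.0865, 0.3495, 0.15], 1],
    [[0, 0, 0], [0.0865, 0.3495, 0.15], 1],
    [[0, 0, 0], [0.0865, 0.3495, 0.08], 1],
    [[0, 0, 0], [0.0865, 0.3495, 0.04], 1],
    [[0, 0, 0], [0.0865, 0.3495, 0.03], 1],
    [[0, 0, 0], [0.0865, 0.3495, 0.03], 1],
    [[0, 0, 0], [0.0865, 0.3495, 0.03], 1]
  ]
}}

```text
time: 10.85
tool_pos: [0.4689, 0.1555, 0.1379]
tcp_rot: [0.39, 3.117, 0.0]
wrist_force: [0.8, 0.1, -0.9]
width: 0.126
```

Call:
{"name": "move_arm", "arguments": {
  "deltas": [
    [[0, 0, 0], [0, 0, -0.005], 1],
    [[0, 0, 0], [0, 0, -0.01], 1],
    [[0, 0, 0], [0, 0, -0.015], 1],
    [[0, 0, 0], [0, 0, -0.015], 1],
    [[0, 0, 0], [0, 0, -0.015], 1]
  ]
}}

```text
time: 11.48
tool_pos: [0.4689, 0.1556, 0.1365]
tcp_rot: [0.39, 3.117, 0.0]
wrist_force: [-0.1, -0.2, 0.1]
width: 0.127
```

Call:
{"name": "move_arm", "arguments": {
  "deltas": [
    [[0, 0, 0], [0, 0, -0.005], 1],
    [[0, 0, 0], [0, 0, -0.01], 1],
    [[0, 0, 0], [0, 0, -0.01], 1],
    [[0, 0, 0], [0, 0, -0.01], 1]
  ]
}}

```text
time: 11.98
tool_pos: [0.4689, 0.1556, 0.1356]
tcp_rot: [0.39, 3.117, 0.0]
wrist_force: [-1.4, -1.6, 4.0]
width: 0.129
```

Slot 1 refuses too: same contact height, about 5 N. On to slot 2, same light feel.

Call:
{"name": "move_arm", "arguments": {
  "deltas": [
    [[0, 0, 0], [0, 0, 0.08], 1],
    [[0, 0, 0], [0, 0, 0.15], 1],
    [[0, 0, 0], [0.03, 0.12, 0.15], 1],
    [[0, 0, 0], [0.06, 0.24, 0.15], 1],
    [[0, 0, 0], [0.0865, 0.3495, 0.15], 1],
    [[0, 0, 0], [0.0865, 0.3495, 0.15], 1],
    [[0, 0, 0], [0.0865, 0.3495, 0.08], 1],
    [[0, 0, 0], [0.0865, 0.3495, 0.04], 1],
    [[0, 0, 0], [0.0865, 0.3495, 0.025], 1],
    [[0, 0, 0], [0.0865, 0.3495, 0.025], 1],
    [[0, 0, 0], [0.0865, 0.3495, 0.025], 1]
  ]
}}

```text
time: 13.35
tool_pos: [0.4775, 0.1905, 0.138]
tcp_rot: [0.39, 3.117, 0.0]
wrist_force: [0.3, 0.4, -0.8]
width: 0.126
```

Call:
{"name": "move_arm", "arguments": {
  "deltas": [
    [[0, 0, 0], [0, 0, -0.005], 1],
    [[0, 0, 0], [0, 0, -0.01], 1],
    [[0, 0, 0], [0, 0, -0.015], 1],
    [[0, 0, 0], [0, 0, -0.015], 1],
    [[0, 0, 0], [0, 0, -0.015], 1]
  ]
}}

```text
time: 13.98
tool_pos: [0.4774, 0.1905, 0.1363]
tcp_rot: [-0.39, -3.117, -0.0]
wrist_force: [0.3, 0.7, -0.3]
width: 0.129
```

Call:
{"name": "move_arm", "arguments": {
  "deltas": [
    [[0, 0, 0], [0, 0, -0.005], 1],
    [[0, 0, 0], [0, 0, -0.01], 1],
    [[0, 0, 0], [0, 0, -0.01], 1],
    [[0, 0, 0], [0, 0, -0.01], 1]
  ]
}}

```text
time: 14.48
tool_pos: [0.4774, 0.1905, 0.1353]
tcp_rot: [-0.39, -3.117, 0.0]
wrist_force: [-0.6, 0.2, -0.3]
width: 0.13
```

No contact at that depth, so it is entering. Continue down carefully.

Call:
{"name": "move_arm", "arguments": {
  "deltas": [
    [[0, 0, 0], [0, 0, -0.01], 1],
    [[0, 0, 0], [0, 0, -0.02], 1],
    [[0, 0, 0], [0, 0, -0.03], 1],
    [[0, 0, 0], [0, 0, -0.03], 1],
    [[0, 0, 0], [0, 0, -0.03], 1]
  ]
}}

```text
time: 15.1
tool_pos: [0.4774, 0.1905, 0.1323]
tcp_rot: [-0.39, -3.117, 0.0]
wrist_force: [-0.7, 0.3, -0.6]
width: 0.129
```

Call:
{"name": "move_arm", "arguments": {
  "deltas": [
    [[0, 0, 0], [0, 0, -0.01], 1],
    [[0, 0, 0], [0, 0, -0.02], 1],
    [[0, 0, 0], [0, 0, -0.03], 1],
    [[0, 0, 0], [0, 0, -0.03], 1],
    [[0, 0, 0], [0, 0, -0.03], 1]
  ]
}}

```text
time: 15.72
tool_pos: [0.4774, 0.1905, 0.1293]
tcp_rot: [-0.39, -3.117, 0.0]
wrist_force: [-0.1, 0.5, -1.3]
width: 0.129
```

Call:
{"name": "move_arm", "arguments": {
  "deltas": [
    [[0, 0, 0], [0, 0, -0.03], 1],
    [[0, 0, 0], [0, 0, -0.06], 1],
    [[0, 0, 0], [0, 0, -0.09], 1],
    [[0, 0, 0], [0, 0, -0.12], 1],
    [[0, 0, 0], [0, 0, -0.12], 1],
    [[0, 0, 0], [0, 0, -0.12], 1]
  ]
}}

```text
time: 16.48
tool_pos: [0.4773, 0.1905, 0.1172]
tcp_rot: [-0.39, -3.117, 0.0]
wrist_force: [-0.3, -0.5, -0.1]
width: 0.127
```

Call:
{"name": "move_arm", "arguments": {
  "deltas": [
    [[0, 0, 0], [0, 0, -0.03], 1],
    [[0, 0, 0], [0, 0, -0.06], 1],
    [[0, 0, 0], [0, 0, -0.09], 1],
    [[0, 0, 0], [0, 0, -0.11], 1],
    [[0, 0, 0], [0, 0, -0.11], 1],
    [[0, 0, 0], [0, 0, -0.11], 1]
  ]
}}

```text
time: 17.23
tool_pos: [0.4773, 0.1905, 0.1062]
tcp_rot: [-0.39, -3.117, 0.0]
wrist_force: [-1.0, -0.5, -1.7]
width: 0.127
```

Call:
{"name": "move_arm", "arguments": {
  "deltas": [
    [[0, 0, 0], [0, 0, -0.005], 1],
    [[0, 0, 0], [0, 0, -0.01], 1],
    [[0, 0, 0], [0, 0, -0.015], 1],
    [[0, 0, 0], [0, 0, -0.02], 1],
    [[0, 0, 0], [0, 0, -0.02], 1],
    [[0, 0, 0], [0, 0, -0.02], 1]
  ]
}}

```text
time: 17.98
tool_pos: [0.4775, 0.1906, 0.1045]
tcp_rot: [0.39, 3.117, 0.0]
wrist_force: [-1.5, -0.6, 2.0]
width: 0.129
```

Floor contact at the expected height (0.1047). A firmer push to seat it, ease off, then check centring.

Call:
{"name": "move_arm", "arguments": {
  "deltas": [
    [[0, 0, 0], [0, 0, -0.01], 1],
    [[0, 0, 0], [0, 0, -0.02], 1],
    [[0, 0, 0], [0, 0, -0.02], 1],
    [[0, 0, 0], [0, 0, -0.02], 1]
  ]
}}

```text
time: 18.48
tool_pos: [0.4776, 0.1907, 0.1031]
tcp_rot: [0.39, 3.117, 0.001]
wrist_force: [-3.3, -1.4, 7.1]
width: 0.132
```

Call:
{"name": "move_arm", "arguments": {
  "deltas": [
    [[0, 0, 0], [0, 0, 0.01], 1],
    [[0, 0, 0], [0, 0, 0.02], 1],
    [[0, 0, 0], [0, 0, 0.02], 1],
    [[0, 0, 0], [0, 0, 0.02], 1]
  ]
}}

```text
time: 18.98
tool_pos: [0.4775, 0.1906, 0.1042]
tcp_rot: [0.39, 3.117, 0.0]
wrist_force: [-0.7, -0.3, 1.5]
width: 0.131
```

```bash
python3 m.py a2; python3 - <<'E'
from h import *
z=np.load("a2.npz"); P=pts(z["d"],dict(K=z["K"],R=z["R"],t=z["tt"]))
m=(abs(P[...,2]-.042)<.004)&(abs(P[...,0]-.477)<.09)&(abs(P[...,1]-.19)<.13)
S=P[m]*1000; a=np.radians(-13.75); M=np.array([[np.cos(a),-np.sin(a)],[np.sin(a),np.cos(a)]]); l=(S[:,:2]-[477,189.5])@M
for lo,hi in((-94,-75),(-66,-42),(-28,-8),(10,26),(48,59),(87,97)):
    x=l[(l[:,1]>lo)&(l[:,1]<hi),0]
    if len(x): print(lo,x.min(),x.max(),len(x))
E
```

```text
18.975 [0.47746076 0.19056951 0.10419095] [3.89879107e-01 3.11721093e+00 1.59369373e-04] [-0.69689961 -0.28689678  1.48968208]
wrist bar 6053 (13.116724967956543, 59.89430618286133) ((476.69818115234375, 191.1749725341797), -15.434928894042969) 0.12750685362400488
wrist (-45, -25) [(-73.3, -67.5), (-40.1, -28.9), (26.6, 48.0), (60.2, 86.1)] ends [-94.1  96.8]
wrist (-25, 0) [(-73.4, -67.5), (-40.1, -28.8), (-7.9, 11.6), (26.6, 48.0), (60.3, 86.1)] ends [-94.2  97.2]
wrist (0, 25) [(-73.5, -67.6), (-40.2, -28.9), (-8.4, 11.6), (26.4, 47.9), (60.2, 85.8)] ends [-94.3  96.6]
wrist (25, 45) [(-73.6, -67.6), (-40.3, -29.0), (-18.0, 20.3), (26.2, 47.8), (60.1, 86.0)] ends [-94.1  96.7]
top (-45, -25) [(-75.5, -67.0), (-65.8, -28.5), (-4.2, 5.2), (5.2, 9.7), (11.0, 14.7), (24.8, 47.7), (58.7, 85.2)] ends [-94.2  87.7]
top (-25, 0) [(-75.0, -68.3), (-58.8, -26.0), (-4.3, 20.0), (25.2, 47.2), (57.9, 86.7)] ends [-94.1  90.8]
top (0, 25) [(-74.9, -69.0)] ends [-93.9 -44.9]
top (25, 45) [(-75.1, -68.8), (-43.0, -30.3)] ends [-96.4 -23.8]
-94 -51.339863070530704 48.83800425372663 6708
-66 -51.20848923616694 49.41944985575932 8668
-28 -51.125795781785364 30.68571730755644 5647
10 -51.13159873305753 28.001385444828262 4177
48 -50.90198150107248 49.49309825165795 4155
87 -50.84817246461766 49.68394112778281 3444
```

Centred within about 0.3 mm along and across the slot. Release and rise.

Call:
{"name": "move_arm", "arguments": {
  "deltas": [
    [[0, 0, 0], [0, 0, 0], 0.5],
    [[0, 0, 0], [0, 0, 0], 0.2],
    [[0, 0, 0], [0, 0, 0], 0],
    [[0, 0, 0], [0, 0, 0], 0],
    [[0, 0, 0], [0, 0, 0], 0]
  ]
}}

```text
time: 19.7
tool_pos: [0.4774, 0.1905, 0.1042]
tcp_rot: [-0.39, -3.117, 0.0]
wrist_force: [-0.1, -0.2, -0.5]
width: 0.501
```

Call:
{"name": "move_arm", "arguments": {
  "deltas": [
    [[0, 0, 0], [0, 0, 0.1], 0],
    [[0, 0, 0], [0, 0, 0.3], 0],
    [[0, 0, 0], [0, 0, 0.6], 0],
    [[0, 0, 0], [0, 0, 1], 0],
    [[0, 0, 0], [0, 0, 1], 0]
  ]
}}

```text
time: 20.32
tool_pos: [0.4804, 0.1916, 0.2093]
tcp_rot: [0.389, 3.109, 0.006]
wrist_force: [-0.1, -0.0, 0.3]
width: 0.503
```

Call:
{"name": "move_arm", "arguments": {
  "deltas": [
    [[0, 0, 0], [0, -0.5, 0.4], 0],
    [[0, 0, 0], [0, -1, 0.5], 0],
    [[0, 0, 0], [0, -1, 0.5], 0],
    [[0, 0, 0], [0, -1, 0.5], 0]
  ]
}}

```text
time: 20.82
tool_pos: [0.4769, 0.0906, 0.2535]
tcp_rot: [-0.391, -3.116, -0.001]
wrist_force: [-0.4, 0.6, -0.8]
width: 0.502
```

```bash
python3 - <<'E'
from h import *
from workcell import camera_info,read_camera,status
s=status.read_state(); print(s["time"],s["tool_pos"],s["wrist_force"],s["width"])
a=np.radians(-13.9); M=np.array([[np.cos(a),-np.sin(a)],[np.sin(a),np.cos(a)]])
ims=[]
for n in("wrist","scene"):
    i=camera_info(n); p,d=read_camera(n); P=pts(d,i); h=cv2.cvtColor(p,cv2.COLOR_RGB2HSV); ims.append(p)
    near=np.hypot(P[...,0]-.477,P[...,1]-.190)<.06
    for nm,lo,hi in(("bar top",.122,.134),("board top",.086,.0945)):
        m=near&(P[...,2]>lo)&(P[...,2]<hi)&(h[...,1]>80); q=P[m]
        if len(q)>15: print(n,nm,len(q),cv2.minAreaRect(((q[:,:2]*1000-[477,189.5])@M).astype(np.float32)),np.median(q[:,2]),np.percentile(q[:,2],95))
    if n=="wrist":
        m=(abs(P[...,2]-.042)<.004)&(abs(P[...,0]-.477)<.09)&(abs(P[...,1]-.19)<.13); l=(P[m][:,:2]*1000-[477,189.5])@M; print("stand",cv2.minAreaRect(l.astype(np.float32)))
w,q=ims; cv2.imwrite("pics/f.png",np.hstack([cv2.resize(w,None,fx=.6,fy=.6,interpolation=cv2.INTER_AREA),cv2.resize(q[150:318,190:438],(400,288))])[:,:,::-1])
E
```

```text
20.825 [0.4768722  0.09063633 0.25349814] [-0.39436745  0.58774947 -0.75779539] 0.5024193698057606
wrist bar top 1968 ((-0.5714740753173828, 1.6789641380310059), (12.782249450683594, 59.59577560424805), 89.7711410522461) 0.1276732484585018 0.12895801744338484
wrist board top 1468 ((-0.5621604919433594, 1.53816556930542), (15.738414764404297, 79.29341125488281), 89.06515502929688) 0.08985965003274081 0.09131179001106998
stand ((-0.7230567932128906, 1.561676025390625), (190.69383239746094, 100.29896545410156), 89.99429321289062)
scene bar top 94 ((3.0472335815429688, 1.678330898284912), (60.814971923828125, 13.54868221282959), 0.7449862360954285) 0.1273715162368384 0.13067570109138402
scene board top 80 ((1.9467697143554688, 3.733623504638672), (16.221420288085938, 78.90890502929688), 85.49200439453125) 0.08924636853706175 0.09234959373934863
```

View pics/f.png

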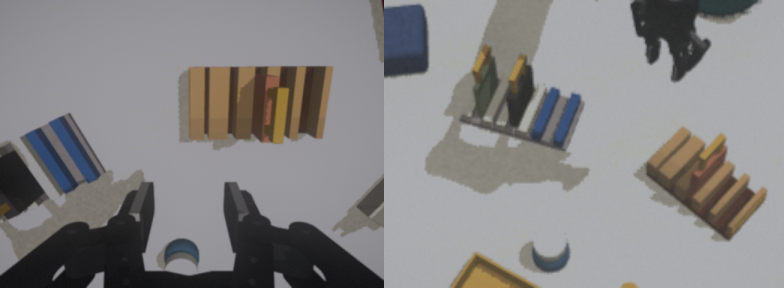

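The clay sample stands upright in slot 2: its board top is at 90 mm (floor 10 + 80), centred within 0.2 mm, and the bar is directly above it. The other samples are in their bays, so I'm handing in.

```bash
python3 -c "
from workcell import order; print(order.finish_job())"
```

```text
the job is handed in; nothing more can be done
None
```

The clay sample from the blue bay is in slot 2 of the stand, fully home and released, and the job is handed in. It took about 21 s of the 72 s allowed.

- **Feeling the slots:** slot 0 refused it at about 6 N and slot 1 at about 5 N, both at the height of the stand's top. Slot 2 took it with no contact until the slot floor. I seated it there with about 8 N.
- **Final wrist-camera check:** the board top is at 90 mm (10 mm floor plus 80 mm board) and the board measures about 15.7 mm thick. It is centred to about 0.2 mm along and across the slot. Bar and board line up within 0.2 mm, so it stands upright.
- **Other samples:** slate and sage are still in their bays, and the stand had not shifted. The last picture showed no disturbance, but it did not cover every bystander.
- **Disagreement:** the scene camera put the sample 2 to 4 mm off. I relied on the wrist camera because it saw sample and stand together from close by, and the scene camera's view was coarse.

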